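# Seat the deep-well block and hold the sprung reader lid at its pointer

### The arm

A 6-joint arm with a two-finger parallel gripper is mounted at the origin on the work surface. World frame = base frame: x ahead of the robot, y to its left, z up, the work surface at z = 0. Lengths are in m, angles in rad, forces in N, time in s.
With the tool pointing down it reaches from about 0.425 to 0.95 m from the base axis. Payload 3.5 kg.
Tool frame: the origin (TCP) lies at the very end of the fingers, on their centre line; the grasp point (between the pads) lies 19 mm behind it (ctrl.grip_point_offset is the distance from the TCP to the grasp point, in m); z points along the fingers, y is the line along which they close (so a half turn about z gives the same grasp; the last joint's range is limited). The gripper opens to 85 mm and grips with 20 to 120 N. Pads are 22 mm wide; open, the fingers measure 114 mm over their backs; the gripper's body (76 mm by 85 mm) begins 54 mm behind the grasp point. The pads swing forward as they close: fully open they stand 13 mm farther back than shut.
Start: joints at [1.082, 0.286, 1.577, -0, 1.279, -0.15], TCP at [0.224, 0.637, 0.231] pointing down, gripper open.
Joint ranges: [-2.77, 2.77], [-0.9, 2.22], [0.21, 2.48], [-1.53, 4.67], [0.24, 2.81], [-2.84, 2.84]. Speed limits (rad/s): [2.79, 2.79, 3.14, 3.14, 3.14, 3.14].

### API

Orientations are given as a unit quaternion [x, y, z, w].
In Python, from plant import ctrl gives the robot as it stands. The module is installed in compiled form; this text tells all that it offers.
- The arm moves only by the shell command python3 -m pendant 'ROWS' [OPENING] [FORCE]. ROWS is JSON, a list of rows, each an object of numbers: "dx", "dy", "dz": the shift along the tool's x, y, z in cm; "twist": the turn about the tool's z in degrees. A call has 1 to 10 rows; each row is the pose to reach, as a shift and turn from the pose commanded when the call began, along the tool's axes at that moment; what a row does not reach only later rows make up. A row lasts 1/8 s, in which the tool goes at most 62.5 mm and 10.7 degrees, less where a joint would pass 70% of its speed; a pose out of reach is approached as far as the arm can. A call with a gripper value outside its range is refused whole. OPENING is the opening in per cent of the stroke, from 0 (shut) to 100 (fully open), set as the call begins (- or left out, the last holds). The fingers move at their own pace and stop on an object; FORCE is the grip in N (left out, the last holds). Time passes only in rows, so rows that repeat a pose let the fingers close. It gives the time, the measured TCP pose, the force, the opening and the grip force at its end, in the units of the state.
- ctrl.get_state(): the state, without advancing time (a new reading comes with each control period).
- ctrl.read_camera(name): name is "scene" or "side" or "wrist"; returns a dict with "img" (480x640x3 uint8, red, green, blue), "depth" (480x640 float32, m along the optical axis (not along the pixel's ray), 0 where there is no reading), "camera_matrix" (3x3 intrinsics, pixels), "xyz" and "rotation" of the camera in the world; the wrist camera has in their place "tool_from_camera" (4x4, takes a point from camera to tool coordinates, whose origin is the TCP and whose axes are the flange's). Camera axes: x right, y up, looking along -z (the intrinsics and any distortion apply to the point x, -y, -z); pixel columns grow to the right and rows downward; lengths in m; the calibration is good to about 2 mm. A picture is of the moment at which its call begins: read the wrist's pose just before it.
- ctrl.sign_off(): hands the job in; it is judged then, once.
The state is a dict: "time": time; "qpos": joint angles; "dq": joint speeds; "joint_efforts": joint torques, N m; "eef_pos": TCP position; "tcp_rot": TCP orientation; "contact_force": force on the tool from outside, world axes, zero at the start; "wrist_torque": the same for the moment, N m; "opening": opening from 0.0 (shut) to 1.0 (fully open); "finger_force": force on a finger pad.
Only numpy, scipy, OpenCV 4.12 (cv2) and the standard library are available. Lean on these libraries where they do the work, as an engineer would, in place of code of your own. Each camera call takes 0.05 s, during which the arm holds its last target. There are 200 camera calls.

### The job

Push the white deep-well block on the loading board square and flush against both fences of the corner, ready for the plate reader. Then lift the reader's sprung lid by its front bar until the lid lies level with (parallel to) the set pointer arm at its side, and finish still holding it there with the gripper, steady, since it falls shut if let go. Do not shift the pointer, and leave the other things on the bench where they stand.

Things in the scene. Friction and masses are not known exactly. Their poses are not given: they have to be found in the camera images.
- block_center (a point): centre (half-way up) of the loose white deep-well block: 85 mm (its x) by 127 mm (its y) by 41 mm tall, 24 square wells on top, 0.15 to 0.3 kg, standing on the loading board. Too wide to grip: it is pushed. Seated square in the fence corner, its centre is at x -42.5, y +63.5, z +20.5 mm in the frame of point dock_corner, axes parallel.
- dock_corner (a point): inner corner of two fences (12 mm thick, 22 mm high) on the grey loading board (280 x 280 x 12 mm, fixed), on the board's top, 12 mm above the bench. One fence runs from it along its +y (the far fence, inner face looks to -x), one along its -x (the right-hand fence from the robot, inner face looks to +y). The board reaches 220 mm to -x, 260 mm to +y.
- lid_bar (a point): middle of the steel grip bar before the reader's lid: round, 12 mm diameter, 110 mm long (y), on two arms 104 mm apart, its axis 45 mm from the lid's front edge, free below: pinch it from above with one finger on each side; it turns between the fingers. Frame turns with the lid, x points to the hinge. Lid shut: 115 mm above the bench, on the robot's side.
- lid_hinge (a point): middle of the lid's hinge axis, 115 mm above the bench, 205 mm from the bar. Axes of the plate reader (white housing 240 x 260 x 110 mm, fixed): y along the hinge, x away from the robot. At lid angle a the bar is at x = -205 mm cos a, y = 0, z = +205 mm sin a.
- lid (a joint): lid angle in rad: 0 shut (as it starts), grows as the bar is lifted, at most 1.3. A spring and the lid's weight (lid 160 x 250 x 14 mm, 0.35 kg) pull it shut: about 3.5 N at the bar when just lifted, 5 N at 0.8 rad; let go, it falls shut.
- pointer (a joint): angle in rad of the set pointer, on the same hinge axis and counted in the same way as the lid's; the lid is level with the pointer when the two values are equal. It stays where it was set (0.45 to 0.8).
- pointer_tip (a point): tip of the set pointer: a slim aluminium arm, 14 mm wide, with a 24 x 30 mm flag at its end, standing up beside the reader's +y side, 153 mm from the lid's middle line; tip 205 mm from the hinge axis. x of its frame points along the arm to the hinge axis.
- vial: bystander: small capped vial, 28 mm across, 50 mm tall, on the loading board behind the far fence; origin at the middle of its underside.
- jar: bystander: small amber jar, 40 mm across, 45 mm tall, on the reader's rear deck behind the lid hinge; origin at the middle of its underside.
- wash: bystander: white wash bottle with a bent spout, 68 mm across, 190 mm tall, at the right of the bench; origin at the middle of its underside.
- amber: bystander: amber reagent bottle, 72 mm across, 150 mm tall, at the left of the bench; origin at the middle of its underside.
- beaker: bystander: glass beaker, 76 mm across, 95 mm tall, at the right of the bench; origin at the middle of its underside.
- timer: bystander: flat white lab timer, 60 x 75 x 20 mm, at the left of the bench; origin at the middle of its underside.
- spatula: bystander: steel spatula, 170 mm long, lying on the bench near the robot; origin at its underside.
Mind the look-alikes: they are no part of the job. What is shaped like the part that bears block_center but red is not meant.

How it is judged:
On the way, in this order (a step that is already met when the one before it is completed fails the run):
1. the block is square and flush in the fence corner, the lid still shut (x of block_center in the frame of dock_corner between -0.046 and -0.039 m and y of block_center in the frame of dock_corner between 0.06 and 0.067 m and z of block_center in the frame of dock_corner below 0.026 m and angle between the x axis of block_center and the x axis of dock_corner, either way round below 0.04 rad and value of joint lid below 0.1 rad), for 0.2 s.
2. the lid is held level with the pointer (angle between the x axis of lid_bar and the x axis of pointer_tip, either way round below 0.09 rad and value of joint lid above 0.3 rad and contact force between the fingers and lid above 0.8 N and velocity of joint lid between -0.06 and 0.06 rad/s), for 0.2 s.
At the end, for the whole second after the job is handed in: Block on the board, within 3.5 mm of touching each fence, square within 0.04 rad. Fingers hold the lid (over 0.8 N) parallel to the pointer within 0.09 rad, still (under 0.06 rad/s), no loose thing carrying it; pointer within 12 mm of where it was set (all of step 2 and x of block_center in the frame of dock_corner between -0.046 and -0.039 m and y of block_center in the frame of dock_corner between 0.06 and 0.067 m and z of block_center in the frame of dock_corner below 0.026 m and angle between the x axis of block_center and the x axis of dock_corner, either way round below 0.04 rad and contact force between lid and vial below 0.1 N and contact force between lid and jar below 0.1 N and contact force between lid and wash below 0.1 N and contact force between lid and amber below 0.1 N and contact force between lid and beaker below 0.1 N and contact force between lid and timer below 0.1 N and contact force between lid and spatula below 0.1 N and distance of pointer_tip from where it was at the start of the episode below 0.012 m); the arm keeps its last pose, push and grip.
It fails at once if the set pointer is knocked by more than 12 mm (distance of pointer_tip from where it was at the start of the episode above 0.012 m).
It fails at once if a bystander is moved by more than 30 mm (distance of any of vial, jar, wash, amber, beaker, timer, spatula from where it was at the start of the episode above 0.03 m).
It also fails if it takes over 67 s, if anything falls off the work surface, if the arm or the gripper's body presses on something with over 40 N, if the wrist force passes 120 N, or if a joint passes its speed limit or range.

## Working session

There is one attempt and no reset: what is moved stays moved. The work goes in short steps, Python scripts to look and compute and a shell command to move; the robot and the scene stay as the last step left them, time stands still between calls to the robot, and variables do not carry over. Pictures are saved under pics/ and viewed, at most 10 in all, crops included, and the job is handed in when it is done.

```bash
mkdir -p pics; cat > h.py <<'E'
import numpy as np, cv2
from plant import ctrl
from scipy.spatial.transform import Rotation as R
def cam(n):
    s=ctrl.get_state(); c=ctrl.read_camera(n)
    if n=='wrist':
        T=np.eye(4);T[:3,:3]=R.from_quat(s['tcp_rot']).as_matrix();T[:3,3]=s['eef_pos'];T=T@np.array(c['tool_from_camera'])
    else:
        T=np.eye(4);r=np.array(c['rotation']);T[:3,:3]=r if r.shape==(3,3) else R.from_quat(r).as_matrix();T[:3,3]=c['xyz']
    c['T']=T; return c
def cloud(c):
    K=np.array(c['camera_matrix']);d=c['depth'];v,u=np.mgrid[:480,:640]
    p=np.stack([(u-K[0,2])/K[0,0]*d,-(v-K[1,2])/K[1,1]*d,-d],-1)
    w=p@c['T'][:3,:3].T+c['T'][:3,3]; w[d==0]=np.nan; return w
def save(n,name):
    c=cam(n);np.savez(''+name+'.npz',w=cloud(c),img=c['img'],T=c['T'],K=c['camera_matrix'])
    cv2.imwrite('pics/'+name+'.png',c['img'][:,:,::-1]);return c
E
python3 - <<'E'
from h import *
for n in('scene','side'):
    c=save(n,n+'0'); print(n,c['T'].round(3).tolist(), [k for k in c], np.array(c['camera_matrix']).tolist())
print(ctrl.get_state())
E
```

```text
scene [[-0.336, -0.506, 0.794, 1.654], [0.942, -0.192, 0.276, 0.375], [0.013, 0.841, 0.541, 0.853], [0.0, 0.0, 0.0, 1.0]] ['img', 'depth', 'camera_matrix', 'xyz', 'rotation', 'T'] [[538.2412495811653, 0.0, 319.779338305211], [0.0, 538.2412495811653, 240.32616151616736], [0.0, 0.0, 1.0]]
side [[0.853, 0.26, -0.452, 0.006], [-0.521, 0.448, -0.727, -0.963], [0.014, 0.856, 0.517, 0.763], [0.0, 0.0, 0.0, 1.0]] ['img', 'depth', 'camera_matrix', 'xyz', 'rotation', 'T'] [[540.9998665545288, 0.0, 322.7545769366333], [0.0, 540.9998665545288, 242.49041605567257], [0.0, 0.0, 1.0]]
{'time': 0.1, 'qpos': array([ 1.08197186e+00,  2.87117077e-01,  1.57808013e+00, -2.71327683e-05,
        1.27861978e+00, -1.49956245e-01]), 'dq': array([ 0.00077105, -0.00413962,  0.00020929, -0.00186871,  0.00274388,
       -0.00326939]), 'joint_efforts': array([ 1.17101135e-03, -4.07292974e+01, -2.93701154e+01, -1.57016852e-04,
        3.38872662e-03, -1.88037353e-05]), 'eef_pos': array([0.22403911, 0.6360771 , 0.23003203]), 'tcp_rot': array([ 1.68620619e-01,  9.85680399e-01, -1.05999960e-03, -3.36876735e-04]), 'contact_force': array([ 0.92217957, -0.46180227,  0.37366361]), 'wrist_torque': array([-0.02217089,  0.02680611,  0.03528716]), 'finger_force': 0.0, 'opening': 1.0016522102056449}
```

View pics/scene0.png

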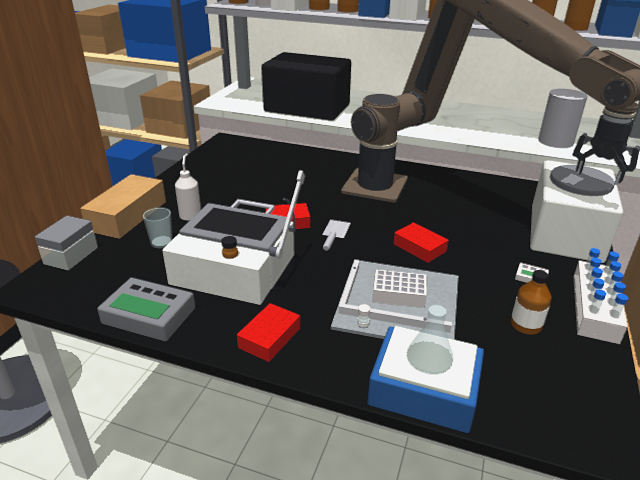

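View pics/side0.png

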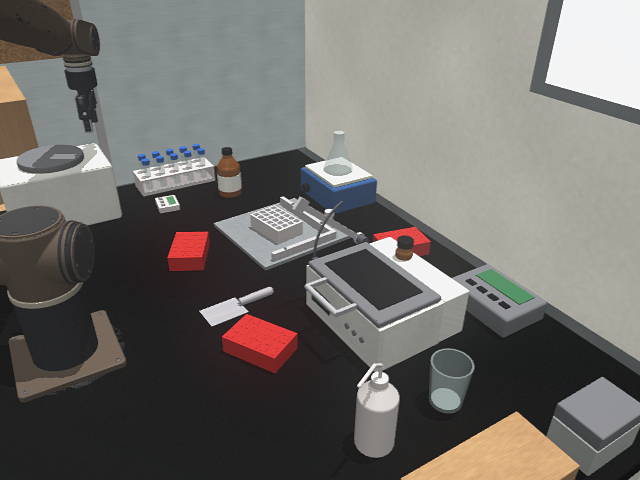

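The scene view shows the white 24-well block on the grey board at about (400,288), with the fences at (345,290) and (400,318). The reader is at (235,250) and its pointer flag at (301,180). There are four candidates for the block: red at (290,215), (420,241) and (268,330), and white at (400,288). Only the white one fits by colour and by standing on the board. I'll confirm it in a crop.

```bash
python3 - <<'E'
from h import *
for n in('scene0','side0'):
    f=np.load(n+'.npz');w=f['w'];img=f['img'];z=w[...,2]
    if n=='scene0': sl=(slice(235,350),slice(320,480)); rl=(slice(160,310),slice(150,330))
    else: sl=(slice(190,275),slice(205,360)); rl=(slice(190,365),slice(295,480))
    b=w[sl].reshape(-1,3);b=b[~np.isnan(b[:,0])]
    print(n,'zhist',np.histogram(b[:,2],np.arange(0,.07,.004))[0].tolist())
    for lo,hi,nm in((.008,.016,'board'),(.030,.038,'fence'),(.049,.057,'blocktop')):
        q=b[(b[:,2]>lo)&(b[:,2]<hi)]
        r=cv2.minAreaRect((q[:,:2]*1000).astype(np.float32)); print(nm,len(q),r,np.median(q[:,2]),cv2.boxPoints(r).round(0).tolist())
    b=w[rl].reshape(-1,3)
    for lo,hi,nm in((.105,.114,'house'),(.117,.13,'lidtop')):
        q=b[(b[:,2]>lo)&(b[:,2]<hi)]
        r=cv2.minAreaRect((q[:,:2]*1000).astype(np.float32)); print(nm,len(q),r,cv2.boxPoints(r).round(0).tolist())
f=np.load('scene0.npz')['img'][:,:,::-1];g=np.load('side0.npz')['img'][:,:,::-1]
cv2.imwrite('pics/crop1.png',np.vstack([cv2.resize(np.hstack([f[160:310,160:320],f[230:380,310:470]]),None,fx=2.4,fy=2,interpolation=2)[:,:768],cv2.resize(g[180:330,200:450],(768,300),interpolation=2)]))
E
```

```text
scene0 zhist [3775, 277, 2061, 1952, 349, 284, 275, 351, 585, 307, 369, 110, 328, 775, 71, 61, 7]
board 4013 ((547.8363037109375, 173.66189575195312), (406.7662353515625, 368.9747314453125), 11.065522193908691) 0.011921295019098332 [[313.0, 316.0], [384.0, -46.0], [783.0, 32.0], [712.0, 394.0]]
fence 934 ((530.12939453125, 198.0083465576172), (399.7396240234375, 260.9136047363281), 9.872600555419922) 0.03377279780081355 [[311.0, 292.0], [356.0, 35.0], [749.0, 104.0], [705.0, 361.0]]
blocktop 1119 ((635.2679443359375, 215.13912963867188), (203.2763671875, 135.8447723388672), 1.2582474946975708) 0.052998924295144634 [[532.0, 281.0], [535.0, 145.0], [738.0, 149.0], [735.0, 285.0]]
house 2018 ((590.1080322265625, -302.5476379394531), (485.8650207519531, 317.9836730957031), 77.01082611083984) [[381.0, -504.0], [690.0, -575.0], [800.0, -102.0], [490.0, -30.0]]
lidtop 3370 ((549.431396484375, -293.49090576171875), (500.0528259277344, 254.11795043945312), 69.4486083984375) [[343.0, -483.0], [581.0, -572.0], [756.0, -104.0], [518.0, -15.0]]
side0 zhist [1446, 322, 1843, 820, 309, 272, 271, 31
[... 287 characters left out ...]
8594), (482.9898681640625, 256.5495300292969), 19.491439819335938) 0.03312536875575056 [[359.0, 242.0], [445.0, 1.0], [900.0, 162.0], [814.0, 404.0]]
blocktop 809 ((706.7674560546875, 220.2727508544922), (340.7471923828125, 150.21437072753906), 7.396854877471924) 0.05203647445978188 [[528.0, 273.0], [547.0, 124.0], [885.0, 168.0], [866.0, 317.0]]
house 2384 ((592.90771484375, -218.85890197753906), (287.7432861328125, 289.014892578125), 1.707236647605896) [[445.0, -79.0], [453.0, -368.0], [741.0, -359.0], [732.0, -70.0]]
lidtop 5971 ((582.239013671875, -217.9866943359375), (272.69677734375, 284.21533203125), 2.857639789581299) [[439.0, -83.0], [453.0, -367.0], [726.0, -353.0], [711.0, -69.0]]
```

View pics/crop1.png

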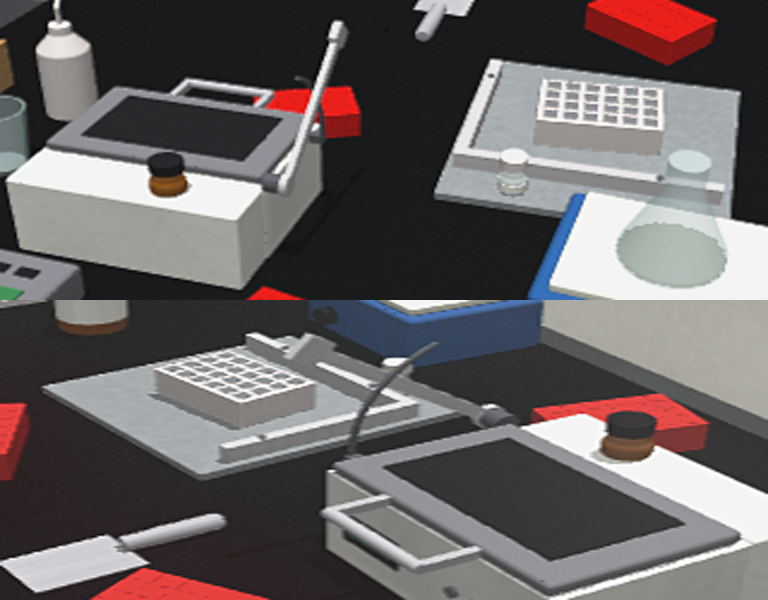

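The crop confirms the target: the white well block stands in mid-board, clear of both fences, with the vial behind the far fence. I'll build an orthographic top map for metric positions.

```bash
python3 - <<'E'
from h import *
out=np.zeros((600,760,3),np.uint8)  # rows: x from 0.85 down ; cols y from .45 to -.46 (1.25mm... )
H=np.full((600,760),-1.)
s=0.0012
for n in('scene0','side0'):
    f=np.load(n+'.npz');w=f['w'].reshape(-1,3);c=f['img'].reshape(-1,3)
    ok=~np.isnan(w[:,0]);w=w[ok];c=c[ok]
    r=((0.92-w[:,0])/s).astype(int);q=((0.45-w[:,1])/s).astype(int)
    o=(r>=0)&(r<599)&(q>=0)&(q<759)&(w[:,2]<.4)
    for i in np.where(o)[0][np.argsort(w[o,2])]:
        sl=(slice(r[i],r[i]+2),slice(q[i],q[i]+2))
        m=H[sl]<=w[i,2]
        H[sl][m]=w[i,2]; out[sl][m]=c[i,::-1]
cv2.imwrite('pics/top.png',out);np.save('H.npy',H)
E
```

```text
(no output)
```

View pics/top.png

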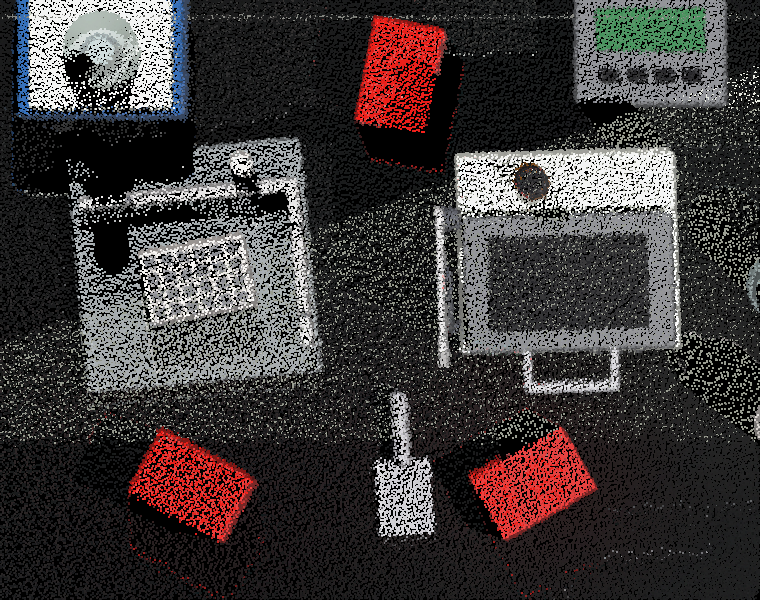

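The top map shows the board yawed about +4.4°, the block about +10° and the reader about +1°. I'll go over the board and look with the wrist camera.

```bash
python3 -m pendant '[{"dx":-4,"dy":-3,"dz":-5,"twist":-3},{"dx":-8,"dy":-6.5,"dz":-5,"twist":-6},{"dx":-12.5,"dy":-10,"dz":-5,"twist":-9},{"dx":-17.5,"dy":-14,"dz":-5,"twist":-12},{"dx":-22.5,"dy":-18,"dz":-5,"twist":-15},{"dx":-27.5,"dy":-22,"dz":-5,"twist":-18},{"dx":-32,"dy":-25.5,"dz":-5,"twist":-21},{"dx":-36.5,"dy":-29,"dz":-5,"twist":-24},{"dx":-40.5,"dy":-32,"dz":-5,"twist":-24},{"dx":-40.5,"dy":-32,"dz":-5,"twist":-24}]' 100 40
python3 - <<'E'
from h import *
c=save('wrist','wr1');print(c['T'].round(3).tolist())
E
```

```text
time: 1.35
eef_pos: [0.5011, 0.1975, 0.2807]
tcp_rot: [-0.037, 0.999, -0.0, -0.0]
contact_force: [0.1, 0.3, 0.5]
opening: 0.997
finger_force: 0.0
[[-0.075, -0.945, -0.317, 0.42], [0.997, -0.071, -0.024, 0.191], [-0.0, -0.318, 0.948, 0.423], [0.0, 0.0, 0.0, 1.0]]
```

View pics/wr1.png

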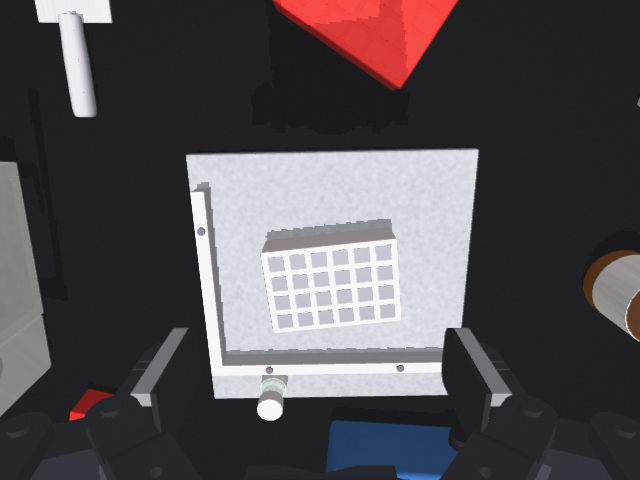

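The wrist view shows the block top at (262–400, 237–332), the right-hand fence along x≈200–215, the far fence along y≈365 and the vial at (270,395). Now I'll fit these from depth.

```bash
cat > fit.py <<'E'
from h import *
import sys
def fit(name,yaw0=0.075,c0=(0.682,0.102)):
    f=np.load(name+'.npz');W=f['w'].reshape(-1,3);g=f['img'].reshape(-1,3).astype(int)
    W=W[~np.isnan(W[:,0])];
    yaw=yaw0;c=np.array(c0)
    F=W[(W[:,2]>.0325)&(W[:,2]<.0355)]
    for _ in range(4):
        Rm=np.array([[np.cos(yaw),-np.sin(yaw)],[np.sin(yaw),np.cos(yaw)]])
        L=(F[:,:2]-c)@Rm
        a=L[(abs(L[:,0]-6)<12/1000+6) & (abs(L[:,0]-.006)<.012)&(L[:,1]>.02)&(L[:,1]<.24)]
        b=L[(abs(L[:,1]+.006)<.012)&(L[:,0]<-.02)&(L[:,0]>-.2)]
        # slope from center lines
        pa=np.polyfit(a[:,1],a[:,0],1);pb=np.polyfit(b[:,0],b[:,1],1)
        ra=a[:,0]-pa[0]*a[:,1];rb=b[:,1]-pb[0]*b[:,0]
        ea=np.percentile(ra,[2,98]);eb=np.percentile(rb,[2,98])
        yaw+=(-pa[0]*len(a)+pb[0]*len(b))/(len(a)+len(b))
        c=c+Rm@np.array([ea.mean()-.006,eb.mean()+.006])
    print(name,'dock',c.round(4),'yaw',round(yaw,4),'slopes',pa[0].round(4),pb[0].round(4),'widths',np.ptp(ea).round(4),np.ptp(eb).round(4))
    Rm=np.array([[np.cos(yaw),-np.sin(yaw)],[np.sin(yaw),np.cos(yaw)]])
    B=W[(W[:,2]>.0505)&(W[:,2]<.0555)];L=(B[:,:2]-c)@Rm
    L=L[(L[:,0]<.01)&(L[:,0]>-.22)&(L[:,1]>-.01)&(L[:,1]<.24)]
    # drop isolated
    m=np.median(L,0);L=L[np.hypot(*(L-m).T)<.085]
    r=cv2.minAreaRect((L*1000).astype(np.float32));print('block local mm',r,cv2.boxPoints(r).round(1).tolist())
    return c,yaw
if __name__=='__main__':
    for n in sys.argv[1:]: fit(n)
E
python3 fit.py wr1 scene0 side0
```

```text
wr1 dock [0.6927 0.1057] yaw 0.0937 slopes 0.0005 0.0005 widths 0.0122 0.0118
block local mm ((-96.95574951171875, 118.43539428710938), (85.87995910644531, 126.92243194580078), 5.265101432800293) [[-145.5, 177.6999969482422], [-133.89999389648438, 51.29999923706055], [-48.400001525878906, 59.20000076293945], [-60.0, 185.60000610351562]]
scene0 dock [0.6946 0.1061] yaw 0.0966 slopes -0.0034 -0.0032 widths 0.0153 0.0122
block local mm ((-96.55899810791016, 118.36431884765625), (91.88440704345703, 125.40943908691406), 5.665594100952148) [[-148.5, 176.1999969482422], [-136.10000610351562, 51.400001525878906], [-44.70000076293945, 60.5], [-57.0, 185.3000030517578]]
side0 dock [0.6909 0.105 ] yaw 0.099 slopes 0.0035 0.0027 widths 0.0152 0.0148
block local mm ((-96.52098083496094, 118.45683288574219), (86.80533599853516, 129.68826293945312), 5.674709796905518) [[-146.10000610351562, 178.6999969482422], [-133.3000030517578, 49.599998474121094], [-46.900001525878906, 58.20000076293945], [-59.70000076293945, 187.3000030517578]]
```

Dock corner is at (0.6927, 0.1057), yaw 5.4°. The block is 5.3° off, with its local centre at (−97, 118). I'll go down behind it with the fingers open so that both of them push.

```bash
python3 -m pendant '[{"dx":-0.7,"dy":0.9,"dz":4,"twist":-1.1},{"dx":-0.7,"dy":0.9,"dz":9,"twist":-1.1},{"dx":-0.7,"dy":0.9,"dz":14,"twist":-1.1},{"dx":-0.7,"dy":0.9,"dz":19,"twist":-1.1},{"dx":-0.7,"dy":0.9,"dz":23,"twist":-1.1},{"dx":-0.7,"dy":0.9,"dz":25.5,"twist":-1.1},{"dx":-0.7,"dy":0.9,"dz":26,"twist":-1.1},{"dx":-0.7,"dy":0.9,"dz":26,"twist":-1.1}]' 100 40
```

```text
time: 2.4
eef_pos: [0.5061, 0.2106, 0.0218]
tcp_rot: [-0.05, 0.999, 0.0, 0.0]
contact_force: [-0.1, -0.2, -0.4]
opening: 0.999
finger_force: 0.0
```

```bash
python3 -m pendant '[{"dx":-1},{"dx":-2},{"dx":-2.8},{"dx":-3.6},{"dx":-4.3},{"dx":-5},{"dx":-5.7},{"dx":-6.3},{"dx":-6.9},{"dx":-7.3}]'
python3 -m pendant '[{"dx":-0.2},{"dx":-0.4},{"dx":-0.5},{"dx":-0.5}]'
python3 - <<'E'
from h import *
c=save('wrist','wr2')
E
python3 fit.py wr2
```

```text
$[0]: bad value
$[0]: bad value
Traceback (most recent call last):
  File "fit.py", line 28, in <module>
    for n in sys.argv[1:]: fit(n)
                           ~~~^^^
  File "fit.py", line 14, in fit
    pa=np.polyfit(a[:,1],a[:,0],1);pb=np.polyfit(b[:,0],b[:,1],1)
TypeError: expected non-empty vector for x
```

All four keys are needed in each row.

```bash
python3 -m pendant '[{"dx":-1,"dy":0,"dz":0,"twist":0},{"dx":-2,"dy":0,"dz":0,"twist":0},{"dx":-2.8,"dy":0,"dz":0,"twist":0},{"dx":-3.6,"dy":0,"dz":0,"twist":0},{"dx":-4.3,"dy":0,"dz":0,"twist":0},{"dx":-5,"dy":0,"dz":0,"twist":0},{"dx":-5.7,"dy":0,"dz":0,"twist":0},{"dx":-6.3,"dy":0,"dz":0,"twist":0},{"dx":-6.9,"dy":0,"dz":0,"twist":0},{"dx":-7.3,"dy":0,"dz":0,"twist":0}]'
python3 -m pendant '[{"dx":-0.2,"dy":0,"dz":0,"twist":0},{"dx":-0.4,"dy":0,"dz":0,"twist":0},{"dx":-0.4,"dy":0,"dz":0,"twist":0}]'
python3 - <<'E'
from h import *
c=save('side','s2')
E
python3 fit.py s2
```

```text
time: 3.7
eef_pos: [0.5792, 0.217, 0.0212]
tcp_rot: [-0.05, 0.999, 0.0, -0.0]
contact_force: [-1.3, 0.5, -0.2]
opening: 1.003
finger_force: 1.0
time: 4.08
eef_pos: [0.5831, 0.2174, 0.0213]
tcp_rot: [-0.05, 0.999, 0.0, 0.0]
contact_force: [0.2, -0.2, -0.8]
opening: 1.003
finger_force: 0.1
s2 dock [0.6934 0.1036] yaw 0.0955 slopes -0.0138 -0.0023 widths 0.0119 0.014
block local mm ((-57.608646392822266, 105.15577697753906), (107.85440826416016, 99.01667022705078), 84.81505584716797) [[-111.80000305175781, 55.900001525878906], [-13.199999809265137, 47.0], [-3.4000000953674316, 154.39999389648438], [-102.0, 163.3000030517578]]
```

```bash
python3 -m pendant '[{"dx":-0.2,"dy":0,"dz":0,"twist":0},{"dx":-0.4,"dy":0,"dz":0,"twist":0},{"dx":-0.4,"dy":0,"dz":0,"twist":0}]'
python3 -m pendant '[{"dx":-0.2,"dy":0,"dz":0,"twist":0},{"dx":-0.4,"dy":0,"dz":0,"twist":0},{"dx":-0.4,"dy":0,"dz":0,"twist":0}]'
```

```text
time: 4.5
eef_pos: [0.5855, 0.2178, 0.0213]
tcp_rot: [-0.049, 0.999, -0.0, -0.002]
contact_force: [-5.2, -0.5, 4.8]
opening: 1.0
finger_force: 2.9
time: 4.88
eef_pos: [0.5854, 0.2179, 0.0213]
tcp_rot: [-0.049, 0.999, -0.001, -0.008]
contact_force: [-17.1, -2.1, 14.1]
opening: 1.001
finger_force: 8.9
```

The block is seated against the far fence. Next I back off, lift and check the joint angle before turning 90° for the −y push.

```bash
python3 -m pendant '[{"dx":1,"dy":0,"dz":0,"twist":0},{"dx":3,"dy":0,"dz":0,"twist":0},{"dx":4,"dy":0,"dz":-4,"twist":0},{"dx":4,"dy":0,"dz":-9,"twist":0},{"dx":4,"dy":0,"dz":-13,"twist":0},{"dx":4,"dy":0,"dz":-16,"twist":0},{"dx":4,"dy":0,"dz":-16,"twist":0}]'
python3 - <<'E'
from h import *
print(ctrl.get_state()['qpos'].round(3))
c=save('wrist','wr3')
E
python3 fit.py wr3
```

```text
time: 5.75
eef_pos: [0.5534, 0.2146, 0.1851]
tcp_rot: [-0.05, 0.999, 0.001, 0.004]
contact_force: [0.4, -0.1, -0.6]
opening: 0.999
finger_force: 0.0
[ 0.199  0.146  1.829 -0.     1.158 -1.471]
wr3 dock [0.6929 0.1055] yaw 0.0925 slopes -0.0012 -0.0003 widths 0.0125 0.012
block local mm ((-43.00828170776367, 116.46305847167969), (85.99884796142578, 126.9943618774414), 0.2547566592693329) [[-86.30000305175781, 179.8000030517578], [-85.69999694824219, 52.79999923706055], [0.30000001192092896, 53.20000076293945], [-0.30000001192092896, 180.1999969482422]]
```

Block is flush with the far fence (local −43.0, 116.5, 0.25°). Turn and move to the +y side.

```bash
python3 -m pendant '[{"dx":-1,"dy":1,"dz":0,"twist":10},{"dx":-2,"dy":2,"dz":0,"twist":20},{"dx":-3,"dy":3,"dz":0,"twist":30},{"dx":-4,"dy":4,"dz":0,"twist":40},{"dx":-5,"dy":5,"dz":0,"twist":50},{"dx":-6,"dy":6,"dz":0,"twist":60},{"dx":-7,"dy":7.2,"dz":0,"twist":70},{"dx":-8,"dy":8.4,"dz":0,"twist":80},{"dx":-8.6,"dy":9.2,"dz":0,"twist":90.4},{"dx":-8.6,"dy":9.2,"dz":0,"twist":90.4}]' 40 40
python3 - <<'E'
from h import *
s=ctrl.get_state();y=R.from_quat(s['tcp_rot']).as_matrix();print(y.round(3).tolist(),s['qpos'].round(3))
E
```

```text
time: 7.05
eef_pos: [0.6267, 0.3143, 0.1784]
tcp_rot: [0.673, 0.74, -0.002, -0.001]
contact_force: [-0.3, -0.1, -0.1]
opening: 0.399
finger_force: 0.0
[[-0.095, 0.995, -0.003], [0.995, 0.095, -0.001], [-0.001, -0.003, -1.0]] [ 0.321  0.386  1.548 -0.     1.21   0.226]
```

```bash
python3 -m pendant '[{"dx":0,"dy":0.3,"dz":4,"twist":0},{"dx":0,"dy":0.3,"dz":9,"twist":0},{"dx":0,"dy":0.3,"dz":13,"twist":0},{"dx":0,"dy":0.3,"dz":15,"twist":0},{"dx":0,"dy":0.3,"dz":15.6,"twist":0},{"dx":0,"dy":0.3,"dz":15.6,"twist":0}]'
python3 -m pendant '[{"dx":-1,"dy":0,"dz":0,"twist":0},{"dx":-2,"dy":0,"dz":0,"twist":0},{"dx":-2.8,"dy":0,"dz":0,"twist":0},{"dx":-3.6,"dy":0,"dz":0,"twist":0},{"dx":-4.3,"dy":0,"dz":0,"twist":0},{"dx":-5,"dy":0,"dz":0,"twist":0},{"dx":-5.7,"dy":0,"dz":0,"twist":0},{"dx":-6.3,"dy":0,"dz":0,"twist":0},{"dx":-6.8,"dy":0,"dz":0,"twist":0},{"dx":-7.1,"dy":0,"dz":0,"twist":0}]'
python3 -m pendant '[{"dx":-0.2,"dy":0,"dz":0,"twist":0},{"dx":-0.3,"dy":0,"dz":0,"twist":0},{"dx":-0.3,"dy":0,"dz":0,"twist":0}]'
```

```text
time: 7.8
eef_pos: [0.6312, 0.3147, 0.0264]
tcp_rot: [0.673, 0.739, 0.001, 0.0]
contact_force: [0.1, 1.1, 0.1]
opening: 0.4
finger_force: 0.0
time: 9.05
eef_pos: [0.6369, 0.2435, 0.0253]
tcp_rot: [0.674, 0.739, -0.0, -0.0]
contact_force: [-0.8, 1.6, 0.8]
opening: 0.4
finger_force: 1.1
time: 9.43
eef_pos: [0.6372, 0.2407, 0.0252]
tcp_rot: [0.674, 0.739, -0.0, 0.0]
contact_force: [-0.3, 1.1, 0.2]
opening: 0.399
finger_force: 0.6
```

```bash
python3 -m pendant '[{"dx":-0.2,"dy":0,"dz":0,"twist":0},{"dx":-0.4,"dy":0,"dz":0,"twist":0},{"dx":-0.4,"dy":0,"dz":0,"twist":0}]'
python3 -m pendant '[{"dx":-0.2,"dy":0,"dz":0,"twist":0},{"dx":-0.3,"dy":0,"dz":0,"twist":0},{"dx":-0.3,"dy":0,"dz":0,"twist":0}]'
python3 - <<'E'
from h import *
c=save('side','s3')
E
python3 fit.py s3
```

```text
time: 9.8
eef_pos: [0.6371, 0.2393, 0.0253]
tcp_rot: [0.674, 0.739, 0.001, -0.001]
contact_force: [-0.4, 8.4, 0.0]
opening: 0.402
finger_force: 4.3
time: 10.18
eef_pos: [0.6371, 0.2392, 0.0258]
tcp_rot: [0.674, 0.739, 0.003, -0.003]
contact_force: [-2.1, 16.6, -0.0]
opening: 0.397
finger_force: 8.1
s3 dock [0.6007 0.0947] yaw 0.0822 slopes 0.0002 0.0006 widths 0.0047 0.0145
block local mm ((5.161993026733398, 65.06163024902344), (9.612557411193848, 118.1998062133789), 0.05349977687001228) [[0.30000001192092896, 124.19999694824219], [0.4000000059604645, 6.0], [10.0, 6.0], [9.899999618530273, 124.19999694824219]]
```

Firm contact with the right-hand fence. I'll back off, lift and check.

```bash
python3 -m pendant '[{"dx":1,"dy":0,"dz":0,"twist":0},{"dx":3,"dy":0,"dz":0,"twist":0},{"dx":5,"dy":0,"dz":-4,"twist":0},{"dx":6,"dy":0,"dz":-9,"twist":0},{"dx":6,"dy":0,"dz":-14,"twist":0},{"dx":6,"dy":0,"dz":-19,"twist":0},{"dx":6,"dy":0,"dz":-24,"twist":0},{"dx":6,"dy":0,"dz":-26,"twist":0},{"dx":6,"dy":0,"dz":-26,"twist":0}]'
python3 - <<'E'
from h import *
c=save('wrist','wr4')
E
python3 fit.py wr4
```

```text
time: 11.35
eef_pos: [0.6328, 0.2939, 0.2864]
tcp_rot: [0.674, 0.739, 0.001, 0.001]
contact_force: [0.4, -1.5, -0.5]
opening: 0.402
finger_force: 0.0
wr4 dock [0.6915 0.1043] yaw 0.0856 slopes -0.0004 -0.0035 widths 0.0118 0.0122
block local mm ((-43.11560821533203, 64.55060577392578), (84.98362731933594, 127.96222686767578), 0.4195514917373657) [[-86.0999984741211, 128.1999969482422], [-85.0999984741211, 0.30000001192092896], [-0.20000000298023224, 0.8999999761581421], [-1.100000023841858, 128.8000030517578]]
```

View pics/wr4.png

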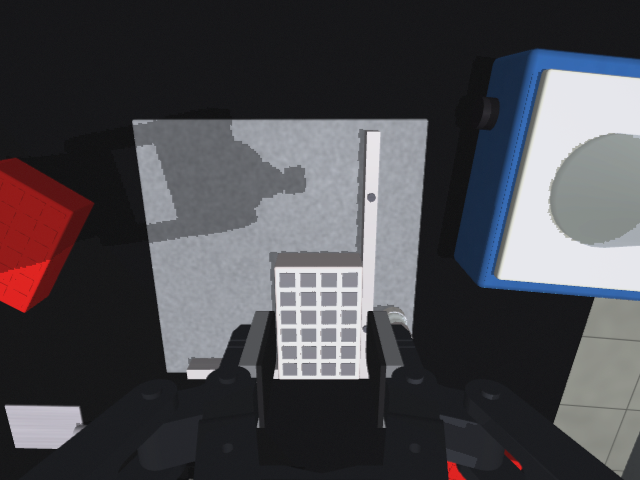

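The picture and fit show the block seated in the corner: local (−43.1, 64.5), 0.4°. Now I'll measure the lid bar, hinge and pointer from the first clouds.

```bash
cat > lid.py <<'E'
from h import *
for n in('scene0','side0'):
    f=np.load(n+'.npz');W=f['w'].reshape(-1,3);W=W[~np.isnan(W[:,0])]
    W=W[(W[:,0]>.4)&(W[:,0]<.78)&(W[:,1]>-.4)&(W[:,1]<0)]
    b=W[(W[:,2]>.112)&(W[:,2]<.125)&(W[:,0]>.435)&(W[:,0]<.468)&(W[:,1]<-.185)&(W[:,1]>-.29)]
    p=np.polyfit(b[:,1],b[:,0],1);e=b[:,0]-np.polyval(p,b[:,1])
    bb=W[(W[:,2]>.112)&(W[:,2]<.125)&(W[:,0]>.435)&(W[:,0]<.468)]
    print(n,'bar',len(b),'slope(yaw=-s)',p[0].round(4),'x mid at y=-.238',(np.polyval(p,-.238)+np.percentile(e,[5,50,95])).round(4),'yrange',np.percentile(bb[:,1],[1,99]).round(4),'ztop',np.percentile(b[:,2],95).round(4))
    l=W[(W[:,2]>.117)&(W[:,2]<.132)&(W[:,0]>.49)&(W[:,0]<.66)&(W[:,1]<-.09)&(W[:,1]>-.37)]
    r=cv2.minAreaRect((l[:,:2]*1000).astype(np.float32));print(' lid',r,np.median(l[:,2]).round(4))
    h=W[(W[:,2]>.105)&(W[:,2]<.114)&(W[:,0]>.66)&(W[:,0]<.76)];r=cv2.minAreaRect((h[:,:2]*1000).astype(np.float32));print(' deck',r)
    q=W[(W[:,2]>.135)&(W[:,1]>-.11)&(W[:,1]<-.04)]
    m=q.mean(0);u,s,v=np.linalg.svd(q-m);d=v[0]*np.sign(-v[0][0]);print(' ptr',len(q),'mean',m.round(4),'dir',d.round(3),'elev',np.arctan2(d[2],np.hypot(d[0],d[1])).round(3),'zmax',q[:,2].max().round(4),'at',q[q[:,2].argmax()].round(3),s.round(3))
E
python3 lid.py
```

```text
scene0 bar 127 slope(yaw=-s) -0.0168 x mid at y=-.238 [0.4544 0.4605 0.4656] yrange [-0.2881 -0.1794] ztop 0.122
 lid ((575.5972290039062, -223.84739685058594), (168.9310760498047, 267.28045654296875), 0.09604133665561676) 0.1229
 deck ((701.7416381835938, -214.60028076171875), (287.400390625, 83.40033721923828), 89.97532653808594)
 ptr 394 mean [ 0.561  -0.079   0.1974] dir [-0.764 -0.016  0.646] elev 0.702 zmax 0.2634 at [ 0.502 -0.083  0.263] [1.079 0.311 0.072]
side0 bar 257 slope(yaw=-s) -0.0216 x mid at y=-.238 [0.4497 0.4534 0.4632] yrange [-0.2923 -0.1797] ztop 0.1207
 lid ((574.9862670898438, -225.6790771484375), (169.72146606445312, 270.9955139160156), 0.08324515074491501) 0.1223
 deck ((701.58154296875, -229.4957733154297), (261.8212585449219, 78.65673065185547), 88.97746276855469)
 ptr 644 mean [ 0.5461 -0.0846  0.2033] dir [-0.766 -0.013  0.642] elev 0.697 zmax 0.2646 at [ 0.497 -0.086  0.265] [1.318 0.445 0.095]
```

```bash
cat >> lid.py <<'E'
    a=.7;hx=.661
    Q=W[(W[:,1]>-.115)&(W[:,1]<-.03)&(W[:,2]>.12)]
    X=Q[:,0]-hx+ .02*(Q[:,1]+.238)*1;Z=Q[:,2]-.115
    al=-X*np.cos(a)+Z*np.sin(a);pe=X*np.sin(a)+Z*np.cos(a)
    for lo in np.arange(.0,.24,.02):
        k=(al>lo)&(al<lo+.02)&(abs(pe)<.03)
        if k.sum()>4: print('   al',lo.round(2),k.sum(),'perp',np.percentile(pe[k],[3,50,97]).round(4),'y',np.percentile(Q[k,1],[3,50,97]).round(4))
    print('   almax',np.percentile(al[abs(pe)<.03],[99,100]))
E
python3 lid.py
python3 - <<'E'
import sys
sys.path.insert(0,'.')
from h import *
a=np.load('scene0.npz')['img'][:,:,::-1];b=np.load('side0.npz')['img'][:,:,::-1]
cv2.imwrite('pics/ptr.png',np.hstack([cv2.resize(a[160:270,250:330],(400,550),interpolation=2),cv2.resize(b[190:300,290:370],(400,550),interpolation=2)]))
E
```

```text
scene0 bar 127 slope(yaw=-s) -0.0168 x mid at y=-.238 [0.4544 0.4605 0.4656] yrange [-0.2881 -0.1794] ztop 0.122
 lid ((575.5972290039062, -223.84739685058594), (168.9310760498047, 267.28045654296875), 0.09604133665561676) 0.1229
 deck ((701.7416381835938, -214.60028076171875), (287.400390625, 83.40033721923828), 89.97532653808594)
 ptr 394 mean [ 0.561  -0.079   0.1974] dir [-0.764 -0.016  0.646] elev 0.702 zmax 0.2634 at [ 0.502 -0.083  0.263] [1.079 0.311 0.072]
   al 0.0 77 perp [-0.0072  0.0065  0.0132] y [-0.1129 -0.0843 -0.0726]
   al 0.02 53 perp [-0.0221  0.0005  0.0078] y [-0.1125 -0.0779 -0.0732]
   al 0.04 43 perp [-0.0284  0.0034  0.0085] y [-0.1117 -0.0763 -0.0734]
   al 0.06 35 perp [-0.0086  0.0041  0.0062] y [-0.0811 -0.0764 -0.0736]
   al 0.08 34 perp [-0.0094  0.0043  0.0084] y [-0.0811 -0.0772 -0.074 ]
   al 0.1 33 perp [-0.0074  0.0037  0.0079] y [-0.0819 -0.0768 -0.074 ]
   al 0.12 46 perp [-0.0096  0.0032  0.0165] y [-0.0877 -0.0787 -0.0749]
   al 0.14 32 perp [-0.0098  0.0022  0.0064] y [-0.0828 -0.0781 -0.0754]
   al 0.16 32 perp [-0.0086  0.0021  0.0066] y [
[... 807 characters left out ...]
3 -0.0773]
   al 0.04 42 perp [-0.0279 -0.0035  0.0042] y [-0.1131 -0.0806 -0.0776]
   al 0.06 42 perp [-0.0086 -0.0019  0.0044] y [-0.0846 -0.0814 -0.0776]
   al 0.08 41 perp [-0.0092 -0.0025  0.0041] y [-0.0847 -0.0816 -0.0788]
   al 0.1 44 perp [-0.0095 -0.0032  0.0037] y [-0.0855 -0.0818 -0.0779]
   al 0.12 101 perp [-0.0274 -0.0018  0.027 ] y [-0.0927 -0.089  -0.0814]
   al 0.14 45 perp [-0.0102 -0.0033  0.0031] y [-0.0857 -0.0829 -0.0794]
   al 0.16 52 perp [-0.0105 -0.0035  0.0029] y [-0.0865 -0.0837 -0.0805]
   al 0.18 64 perp [-0.0176 -0.0037  0.0082] y [-0.0873 -0.0849 -0.0827]
   al 0.2 131 perp [-0.0183 -0.004   0.01  ] y [-0.0886 -0.0848 -0.0764]
   almax [0.21879519 0.21980305]
```

View pics/ptr.png

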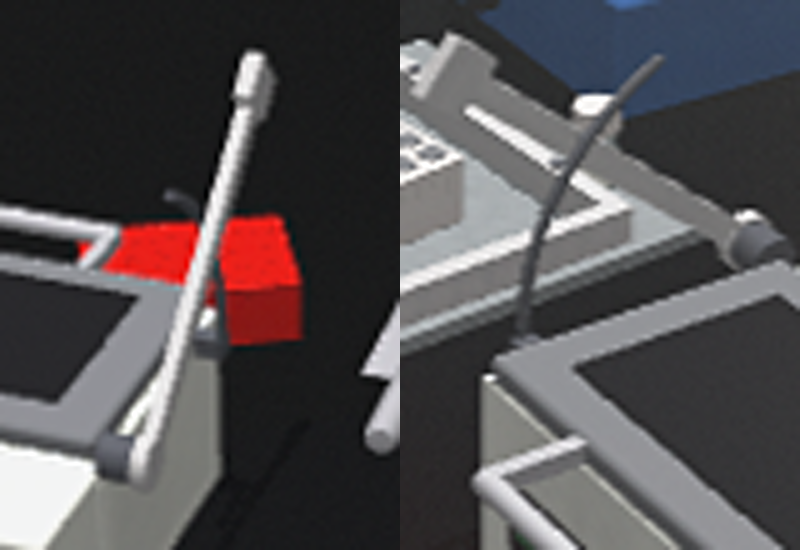

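The pointer elevation is about 0.685 rad. A gooseneck stalk also stands near the lid's +y front corner (right crop, (525,340) to (660,60)), so I'll locate it for clearance.

```bash
python3 - <<'E'
from h import *
w=np.load('side0.npz')['w'];z=np.load('scene0.npz')['w']
for u,v in((395,258),(396,250),(398,240),(402,228),(408,217),(415,208),(421,202)):
    k=w[v-2:v+3,u-3:u+4].reshape(-1,3);d=np.linalg.norm(k-[0.006,-.963,.763],axis=1);print((u,v),k[np.nanargmin(d)].round(3))
for u,v in((284,199),(290,201),(294,215),(294,225)):
    k=z[v-1:v+2,u-1:u+2].reshape(-1,3);print('sc',(u,v),k[np.nanargmax(k[:,2])].round(3))
s=ctrl.get_state();M=R.from_quat(s['tcp_rot']).as_matrix()
t=np.array([.457,-.2355,.41]);print('tool delta cm',(M.T@(t-s['eef_pos'])*100).round(1),s['eef_pos'])
E
```

```text
(395, 258) [ 0.671 -0.19   0.111]
(396, 250) [ 0.685 -0.19   0.138]
(398, 240) [ 0.682 -0.188  0.155]
(402, 228) [ 0.848 -0.001  0.042]
(408, 217) [ 1.805  1.03  -0.649]
(415, 208) [ 1.806  0.983 -0.572]
(421, 202) [ 1.813  0.942 -0.52 ]
sc (284, 199) [ 0.597 -0.087  0.233]
sc (290, 201) [ 0.565 -0.085  0.206]
sc (294, 215) [ 0.538 -0.086  0.157]
sc (294, 225) [ 0.531 -0.087  0.123]
tool delta cm [-51.1 -22.3 -12.6] [0.63194931 0.29355851 0.28370131]
```

The gooseneck is at x 0.53–0.60, y −0.087, clear of my path. I'll travel high, at z about 0.41.

```bash
python3 -m pendant '[{"dx":-1,"dy":-1,"dz":-4,"twist":0.5},{"dx":-4,"dy":-3,"dz":-9,"twist":1},{"dx":-9,"dy":-5,"dz":-12.6,"twist":2},{"dx":-14,"dy":-7,"dz":-12.6,"twist":2.5},{"dx":-19,"dy":-9,"dz":-12.6,"twist":3},{"dx":-24,"dy":-11,"dz":-12.6,"twist":4.4},{"dx":-29,"dy":-13,"dz":-12.6,"twist":4.4},{"dx":-34,"dy":-15,"dz":-12.6,"twist":4.4},{"dx":-39,"dy":-17,"dz":-12.6,"twist":4.4},{"dx":-43,"dy":-19,"dz":-12.6,"twist":4.4}]' 100 40
python3 - <<'E'
from h import *
s=ctrl.get_state();M=R.from_quat(s['tcp_rot']).as_matrix()
t=np.array([.457,-.2355,.28]);print('tool delta cm',(M.T@(t-s['eef_pos'])*100).round(1),s['eef_pos'],M[:,1].round(3),s['qpos'].round(2))
E
```

```text
time: 12.65
eef_pos: [0.4815, -0.1537, 0.4072]
tcp_rot: [0.702, 0.712, -0.001, -0.003]
contact_force: [0.5, -1.0, -0.5]
opening: 1.003
finger_force: 0.0
tool delta cm [-8.2 -2.5 12.7] [ 0.48154713 -0.15367716  0.40719571] [ 1.     0.014 -0.006] [-0.51 -0.17  1.74 -0.    1.58 -0.52]
```

```bash
python3 -m pendant '[{"dx":-4,"dy":-1.2,"dz":0,"twist":0},{"dx":-8,"dy":-2.3,"dz":3,"twist":0},{"dx":-8.2,"dy":-2.4,"dz":8,"twist":0},{"dx":-8.2,"dy":-2.4,"dz":12.5,"twist":0},{"dx":-8.2,"dy":-2.4,"dz":12.5,"twist":0},{"dx":-8.2,"dy":-2.4,"dz":12.5,"twist":0}]'
python3 - <<'E'
from h import *
c=save('wrist','wr5')
W=cloud(c).reshape(-1,3);W=W[~np.isnan(W[:,0])]
b=W[(W[:,2]>.113)&(W[:,2]<.125)&(W[:,0]>.435)&(W[:,0]<.475)]
k=b[(b[:,1]>-.28)&(b[:,1]<-.195)]
p=np.polyfit(k[:,1],k[:,0],1);print(len(k),p[0],(np.polyval(p,-.2355)+np.percentile(k[:,0]-np.polyval(p,k[:,1]),[3,50,97])).round(4),np.percentile(b[:,1],[1,99]),np.percentile(k[:,2],95))
print(ctrl.get_state()['eef_pos'])
E
```

```text
time: 13.4
eef_pos: [0.4603, -0.2345, 0.2866]
tcp_rot: [0.702, 0.713, -0.0, -0.0]
contact_force: [0.1, -0.6, -0.6]
opening: 1.001
finger_force: 0.0
1704 -0.029075185499153267 [0.4505 0.4562 0.4618] [-0.29052784 -0.17969816] 0.12109862584849829
[ 0.46079523 -0.23481323  0.28795745]
```

View pics/wr5.png

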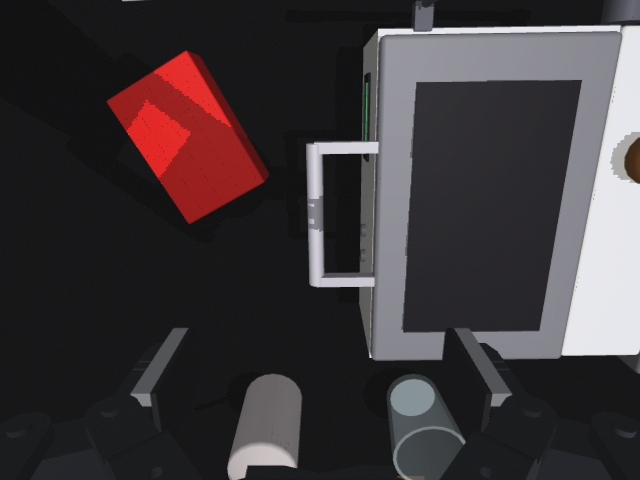

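The bar is at (0.456, −0.235), between the fingers' tracks, and wash and beaker are clear. I'll narrow the fingers to 40% to miss the lid's front edge, then descend.

```bash
python3 -m pendant '[{"dx":0,"dy":-0.4,"dz":3,"twist":-0.8},{"dx":0,"dy":-0.4,"dz":8,"twist":-0.8},{"dx":0,"dy":-0.4,"dz":13,"twist":-0.8},{"dx":0,"dy":-0.4,"dz":16,"twist":-0.8},{"dx":0,"dy":-0.4,"dz":18,"twist":-0.8},{"dx":0,"dy":-0.4,"dz":18.6,"twist":-0.8},{"dx":0,"dy":-0.4,"dz":18.6,"twist":-0.8},{"dx":0,"dy":-0.4,"dz":18.6,"twist":-0.8}]' 40 40
```

```text
time: 14.45
eef_pos: [0.4572, -0.2352, 0.1021]
tcp_rot: [0.697, 0.718, 0.0, 0.002]
contact_force: [0.4, -0.3, 0.4]
opening: 0.402
finger_force: 0.0
```

```bash
python3 -m pendant '[{"dx":0,"dy":-0.1,"dz":0.4,"twist":0},{"dx":0,"dy":-0.1,"dz":0.4,"twist":0},{"dx":0,"dy":-0.1,"dz":0.4,"twist":0}]' 
python3 -m pendant '[{"dx":0,"dy":0,"dz":0,"twist":0},{"dx":0,"dy":0,"dz":0,"twist":0},{"dx":0,"dy":0,"dz":0,"twist":0},{"dx":0,"dy":0,"dz":0,"twist":0},{"dx":0,"dy":0,"dz":0,"twist":0}]' 0 50
```

```text
time: 14.82
eef_pos: [0.455, -0.2345, 0.0964]
tcp_rot: [0.697, 0.717, -0.0, 0.0]
contact_force: [0.1, -0.3, 0.4]
opening: 0.4
finger_force: 0.0
time: 15.45
eef_pos: [0.4559, -0.2345, 0.0966]
tcp_rot: [0.697, 0.717, 0.001, 0.001]
contact_force: [5.4, 0.8, -1.5]
opening: 0.119
finger_force: 48.7
```

Gripped. I'll lift along the arc of 205 mm radius.

```bash
python3 -m pendant '[{"dx":0,"dy":0.03,"dz":-1.0,"twist":0},{"dx":0,"dy":0.1,"dz":-2.05,"twist":0},{"dx":0,"dy":0.23,"dz":-3.06,"twist":0},{"dx":0,"dy":0.41,"dz":-4.07,"twist":0},{"dx":0,"dy":0.64,"dz":-5.07,"twist":0},{"dx":0,"dy":0.92,"dz":-6.06,"twist":0},{"dx":0,"dy":1.24,"dz":-7.03,"twist":0},{"dx":0,"dy":1.62,"dz":-7.98,"twist":0},{"dx":0,"dy":2.04,"dz":-8.92,"twist":0},{"dx":0,"dy":2.51,"dz":-9.83,"twist":0}]'
python3 -m pendant '[{"dx":0,"dy":0.25,"dz":-0.45,"twist":0},{"dx":0,"dy":0.52,"dz":-0.9,"twist":0},{"dx":0,"dy":0.79,"dz":-1.33,"twist":0},{"dx":0,"dy":1.07,"dz":-1.75,"twist":0},{"dx":0,"dy":1.07,"dz":-1.75,"twist":0},{"dx":0,"dy":1.07,"dz":-1.75,"twist":0}]'
python3 - <<'E'
from h import *
s=ctrl.get_state();p=s['eef_pos']-[0,0,0];print(p,'angle',np.arctan2(p[2]+.019-.115,.661-p[0]),np.hypot(p[2]+.019-.115,.661-p[0]))
save('side','s6');save('scene','sc6')
E
```

```text
time: 16.7
eef_pos: [0.479, -0.2338, 0.1942]
tcp_rot: [0.697, 0.718, -0.001, -0.002]
contact_force: [-1.1, -2.5, -4.6]
opening: 0.119
finger_force: 48.6
time: 17.45
eef_pos: [0.4893, -0.2335, 0.2121]
tcp_rot: [0.696, 0.718, -0.002, -0.002]
contact_force: [-5.8, -2.6, -3.0]
opening: 0.12
finger_force: 48.7
[ 0.48925252 -0.23347818  0.21210964] angle 0.5944696763991791 0.20731291470546312
```

Angle from the TCP is 0.594. I'll fit the lid plane from the cameras and re-fit the pointer for a direct comparison.

```bash
cat > cmp.py <<'E'
from h import *
import sys
yaw=.024;ex=np.array([np.cos(yaw),np.sin(yaw),0]);ey=np.array([-ex[1],ex[0],0]);H=np.array([.661,-.231,.115])
a0=float(sys.argv[1])
for n in sys.argv[2:]:
    W=np.load(n+'.npz')['w'].reshape(-1,3);W=W[~np.isnan(W[:,0])]-H
    X=W@ex;Y=W@ey;Z=W[:,2];al=-X*np.cos(a0)+Z*np.sin(a0);pe=X*np.sin(a0)+Z*np.cos(a0)
    k=(al>.02)&(al<.15)&(abs(Y)<.11)&(abs(pe-.008)<.012)
    p=np.polyfit(al[k],pe[k],1)
    for _ in range(3):
        r=pe-np.polyval(p,al);k2=k&(abs(r)<.004);p=np.polyfit(al[k2],pe[k2],1)
    print(n,'lid',k2.sum(),'angle',a0+p[0],'off',p[1])
    b=.685;al=-X*np.cos(b)+Z*np.sin(b);pe=X*np.sin(b)+Z*np.cos(b)
    c=[];t=[]
    for lo in np.arange(.06,.17,.01):
        k=(al>lo)&(al<lo+.01)&(abs(pe)<.014)&(Y>.138)&(Y<.172)
        if k.sum()>8:c.append(np.percentile(pe[k],[5,95]).mean());t.append(lo+.005)
    print('  ptr bins',np.array(c).round(4),'slope angle',b+np.polyfit(t,c,1)[0],'from hinge',b+np.mean(np.array(c)/t))
E
python3 cmp.py .6 s6 sc6; python3 cmp.py 0 side0 scene0
```

```text
s6 lid 1010 angle 0.5688288498911621 off 0.009220325067732488
  ptr bins [-0.0052 -0.0004] slope angle 0.8040795502646444 from hinge 0.6646260667388656
sc6 lid 3156 angle 0.5712000144016485 off 0.009137864195417919
  ptr bins [ 0.0039 -0.0014  0.0016  0.0021  0.0037  0.0024  0.0037  0.0011  0.0018
  0.0012  0.0027  0.0027] slope angle 0.6897418229448871 from hinge 0.7040093808801173
side0 lid 3811 angle -0.011910892717006622 off 0.008908690740500928
  ptr bins [-0.0009 -0.0004 -0.0011 -0.0006 -0.0007 -0.0011  0.0005 -0.0006 -0.0013
 -0.0008 -0.0005 -0.0009] slope angle 0.6846133016094997 from hinge 0.6785770382844122
scene0 lid 2038 angle -0.0060223377147670875 off 0.008898851466167335
  ptr bins [0.0013 0.0001 0.0026 0.0017 0.0028 0.0012 0.0022 0.0014 0.0024 0.0025
 0.0012 0.0023] slope angle 0.6921311332290978 from hinge 0.7006305968808908
```

Lid is at about 0.575 and the pointer at about 0.69, so I'll raise another 0.11 rad.

```bash
python3 -m pendant '[{"dx":0,"dy":0.2,"dz":-0.35,"twist":0},{"dx":0,"dy":0.45,"dz":-0.7,"twist":0},{"dx":0,"dy":0.75,"dz":-1.1,"twist":0},{"dx":0,"dy":1.05,"dz":-1.5,"twist":0},{"dx":0,"dy":1.35,"dz":-1.85,"twist":0},{"dx":0,"dy":1.35,"dz":-1.85,"twist":0},{"dx":0,"dy":1.35,"dz":-1.85,"twist":0},{"dx":0,"dy":1.35,"dz":-1.85,"twist":0}]'
python3 - <<'E'
from h import *
save('side','s7');save('scene','sc7')
E
python3 cmp.py .69 s7 sc7
```

```text
time: 18.55
eef_pos: [0.5027, -0.2331, 0.231]
tcp_rot: [0.697, 0.718, -0.002, -0.002]
contact_force: [-6.9, -2.3, -1.4]
opening: 0.117
finger_force: 48.9
s7 lid 449 angle 0.6789288909651523 off 0.009260882573286455
  ptr bins [-0.0044 -0.0028 -0.0016] slope angle 0.8254211286380901 from hinge 0.6668487642720721
sc7 lid 3291 angle 0.6787550424020475 off 0.00945612748953251
  ptr bins [0.0017 0.0018 0.0026 0.0013 0.0008 0.0024 0.0019 0.0014 0.0006 0.0026
 0.0027 0.0016] slope angle 0.6864340044215413 from hinge 0.7012605666106249
```

View pics/sc7.png

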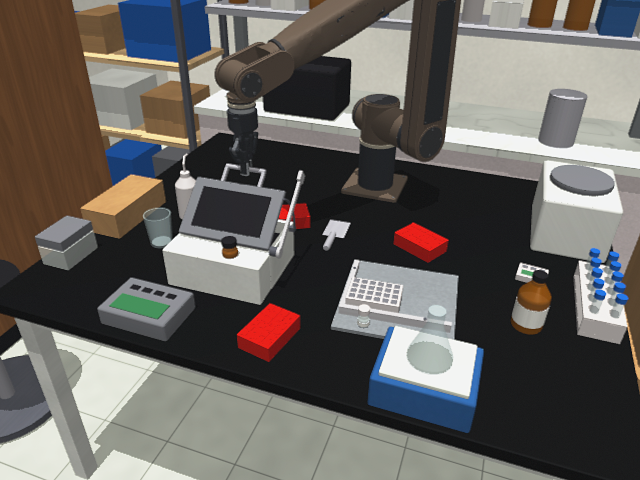

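The picture shows the lid at (232,208) parallel to the pointer at (290,212), the block in the corner at (372,292) and everything else in place. I'll settle briefly, then hand in.

```bash
python3 -m pendant '[{"dx":0,"dy":0,"dz":0,"twist":0},{"dx":0,"dy":0,"dz":0,"twist":0},{"dx":0,"dy":0,"dz":0,"twist":0},{"dx":0,"dy":0,"dz":0,"twist":0},{"dx":0,"dy":0,"dz":0,"twist":0},{"dx":0,"dy":0,"dz":0,"twist":0}]'
python3 -c "
from plant import ctrl
print(abs(ctrl.get_state()['dq']).max());print(ctrl.sign_off())"
```

```text
time: 19.4
eef_pos: [0.5027, -0.2331, 0.231]
tcp_rot: [0.697, 0.718, -0.002, -0.002]
contact_force: [-7.2, -1.5, -1.9]
opening: 0.116
finger_force: 48.9
0.0015053522262288685
the job is handed in; nothing more can be done
None
```

I handed the job in at 19.4 s: the block measured flush with both fences (0.4° off square), and the gripper is holding the lid steady at about 0.68 rad against the pointer's 0.69; the hand-in call gave no verdict.

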